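# Load the drilling jig and latch its gate

### The job

Take the tall rectangular wooden block out of the rack and stand it in the bay of the drilling jig, fully down on the jig's floor; never drop it. Then push the jig's sliding gate shut across the bay until its spring catch clicks out behind it, and leave everything else on the bench as it stands.

Things in the scene. Friction and masses are not known exactly. Their poses are not given: they have to be found in the camera images.
- block_center (a point): the wooden block to load: a plain rectangular block standing upright, 36 mm (its x) by 60 mm (its y) by 110 mm high, about 0.16 kg; this point is its centre, 55 mm above its underside. It is the tallest of the three wooden pieces in the rack and may be in any of the three slots. Its x and y lie along those of the rack within 0.04 rad.
- rack: fixed dark wooden rack, 232 mm long (its y), 74 mm deep (its x), left or right on the bench, turned by up to 0.3 rad; origin at the centre of its underside. It has three slots in a row, at y = -74, 0 and 74 mm, whose floor is 12 mm above the bench. Each slot is open towards +x and -x but for lips 28 mm above the bench at x = +-34 mm.
- rack_slots (a point): centre of the middle slot's floor, axes as the rack's. Dividers 8 mm thick and 70 mm deep stand between and beside the slots, 66 mm apart inside, up to 114 mm above this floor (4 mm above the block), so fingers do not fit beside the block's 60 mm: in the rack it can be taken only across its 36 mm, along the rack's x.
- short_block: bystander in the rack: rectangular wooden block like the other but only 75 mm high; origin at the centre of its underside
- round_post: bystander in the rack: round wooden post, 50 mm diameter, 90 mm high; origin at the centre of its underside
- jig: fixed plywood drilling jig, left or right on the bench, turned by up to 0.3 rad; origin on the bench below the centre of its bay. Its base, 15 mm thick, reaches from x = -78 to 47 mm and y = -50 to 135 mm. On it are the bay, the sliding gate across the bay's -x end and, at x = -64, y = 57 mm, the catch's housing, 24 mm square, its top 60 mm above the bench.
- bay (a point): centre of the bay's floor, 15 mm above the bench, axes as the jig's. The block goes in with its 60 mm along x, where it has 5 mm play each way between a back stop (x = 35 to 45 mm, 40 mm high) and the gate (x = -35 mm), and its 36 mm along y, with 4 mm play each way. There, tall walls (y = +-22 to +-32 mm, flared tops 116 mm above this floor) leave no room for fingers: hold it across its 60 mm.
- gate (a joint): sliding gate, m: 0 is fully shut against its stop, 0.075 fully open, towards the jig's +y; it starts 0.063 to 0.075 open. A steel plate 12 mm thick (jig x -47 to -35 mm), 80 mm long, its top 45 mm above the bay's floor, with a dark wooden post on its rear (+y) end. It stays where it is left; with the catch dragging on it, it takes some 6 to 14 N to push.
- gate_post (a point): centre of the top of the gate's post, moving with the gate. The post is 12 mm (jig x) by 20 mm (jig y) in section, 60 mm tall, its top 104 mm above the bay's floor. Shut, it is at jig x = -41, y = 40 mm from the bay's centre; open, farther to +y by the value of joint gate. Push it on its +y side towards the jig's -y.
- catch (a joint): brass spring pin, 10 mm thick, along the jig's x at y = 57 mm, 30 mm above the bay's floor; m: 0 is fully out. While the gate is open the pin is held back at about 0.013, pressed on the gate's face; it springs out to 0 behind the gate's rear end when the gate comes within about 3 mm of fully shut, and then keeps the gate from opening.
- mat: square cork mat, fixed, 100 mm by 100 mm, 3 mm thick, free of things, between the rack and the jig: a good place to set the block down to take it again another way; origin at the centre of its underside
- jar: bystander: jar, 60 mm diameter, 85 mm high, near the mat; origin at the centre of its underside
- can: bystander: metal can, 64 mm diameter, 95 mm high, near the mat; origin at the centre of its underside
- hammer: bystander: hammer lying at the far side of the bench
- mug: bystander: white mug, 80 mm diameter, 90 mm high, at the far side of the bench
- driftwood: bystander: piece of grey driftwood, 200 mm long, lying at the left near the robot
- brush: bystander: paint brush lying at the right near the robot

How it is judged:
By the outcome, as a careful person would: the job done as asked, in the order asked, and still so for the second after the job is handed in, with the robot touching nothing.
It also fails if it takes over 72 s, if anything falls off the work surface, if the arm or the gripper's body presses on something with over 40 N, if the wrist force passes 120 N, or if a joint passes its speed limit or range.

### The arm

A 6-joint arm with a two-finger parallel gripper is mounted at the origin on the work surface. World frame = base frame: x ahead of the robot, y to its left, z up, the work surface at z = 0. Lengths are in mm, angles in rad, forces in N, time in s.
With the tool pointing down it reaches from about 400 to 925 mm from the base axis. Payload 12.5 kg.
Tool frame: the origin (TCP) lies at the centre of the arm's flange, where the gripper is bolted on; the fingertips stand 190 mm ahead of it and the grasp point (between the pads) lies 171 mm ahead of it; z points along the fingers, y is the line along which they close (so a half turn about z gives the same grasp; the last joint's range is limited). The gripper opens to 95 mm and grips with 3 to 60 N. Pads are 20 mm wide; open, the fingers measure 119 mm over their backs; the gripper's body (75 mm by 180 mm) begins 59 mm behind the grasp point.
Start: joints at [-1.321, 0.491, 1.559, -0, 1.092, -0.106], TCP at [217.732, -585.848, 404.761] pointing down, gripper open.
Joint ranges: [-3.1, 3.1], [-0.84, 2.19], [0.05, 2.79], [-1.13, 4.28], [0.06, 2.93], [-2.69, 2.69]. Speed limits (rad/s): [2.22, 2.22, 2.79, 3.14, 3.14, 3.14].

### API

Orientations are given as [roll, pitch, yaw] about the fixed x, y, z axes, in that order (R = Rz(yaw) Ry(pitch) Rx(roll)).
In Python, from cell import env, read_camera, search_frame, cut_out gives the robot as it stands. The module is installed in compiled form; this text tells all that it offers.
- The arm moves only by the tool move_arm, never from a script. Its argument "commands" is a list of rows, each a list of 3 entries, a list of its own where there are three numbers: the shift along the world's x, y, z normalised to -1 to 1, where 1 is 0.03 m, then the turn about the world's z normalised to -1 to 1, where 1 is 0.08 rad, then the opening, from -1 (shut) to 1 (fully open), so that 0 is half open. A call has 1 to 20 rows; each row shifts and turns the commanded pose from where the row before left it; what a row does not reach is not made up. A row lasts 1/12 s, in which the tool goes at most 41.7 mm and 7.16 degrees, less where a joint would pass 70% of its speed; a pose out of reach is approached as far as the arm can. A call with a number of a shift or a turn outside -1 to 1 is refused whole. A call with a gripper value outside its range is refused whole. The fingers move at their own pace and stop on an object; the grip force is fixed at half the most. Time passes only in rows, so rows that do not move let the fingers close. It gives the time, the measured TCP pose, the force, the opening and the grip force at its end, in the units of the state.
- env.state(): the state, without advancing time (a new reading comes with each control period).
- read_camera(name): name is "scene" or "top"; returns a dict with "image" (400x640x3 uint8, red, green, blue), "fx", "fy", "cx", "cy" (pixels), "rvec" (rotation vector, rad) and "tvec" (3), from world to camera coordinates, as OpenCV has them. Camera axes: x right, y down, z forward; pixel columns grow to the right and rows downward; lengths in mm; the calibration is good to about 2 mm. A picture is of the moment at which its call begins. There is no depth.
- env.job_done(): hands the job in; it is judged then, once.
Trained networks look in a picture, given as the dict that the camera call returned (one of the last four; its "shot" number tells which), for a name from the list of things; names that differ only in an ending like _2 or _b are one class to them, and where a whole thing is asked for, a point or a joint stands for the part that bears it (a point fixed in the world has none). Each returns a list of dicts, best first, with "confidence" (0 to 1); they miss things now and then, are a little off and sometimes report something else, mostly with a low value. They report only what shows in the picture. A call takes as long as a camera call.
- search_frame(thing, picture): "at" ([column, row] in pixels, amid what is visible of it).
- cut_out(thing, picture): "region" (400x640 bool, what is visible of it) and "at" ([column, row] in pixels, amid what is visible of it).
The state is a dict: "t": time; "joints": joint angles; "qvel": joint speeds; "tau": joint torques, N m; "eef_pos": TCP position; "tcp_rot": TCP orientation; "ft_force": force on the tool from outside, world axes, zero at the start; "moment": the same for the moment, N m; "opening": opening from 0.0 (shut) to 1.0 (fully open); "grip_force": force on a finger pad.
Only numpy, scipy, OpenCV 4.12 (cv2) and the standard library are available. Lean on these libraries where they do the work, as an engineer would, in place of code of your own. Each camera call takes 0.05 s, during which the arm holds its last target. There are 200 camera calls.

## Working session

There is one attempt and no reset: what is moved stays moved. The work goes in short steps, Python scripts to look and compute and a tool call to move; the robot and the scene stay as the last step left them, time stands still between calls to the robot, and variables do not carry over. Pictures are saved under pics/ and viewed, at most 10 in all, crops included, and the job is handed in when it is done.

Besides the shell and the picture viewer there is one more tool, called after "Emit:" as a command line: name --argument value ..., lists and objects as JSON in quotes. move_arm: Moves the arm, as the interface text tells. Its arguments: {"type":"object","properties":{"commands":{"type":"array","items":{"type":"array"}}},"required":["commands"]}

```bash
ls; mkdir -p pics
cat > h.py <<'E'
import numpy as np, cv2
from cell import env, read_camera, search_frame, cut_out
def ray(p,px):
    R=cv2.Rodrigues(np.array(p['rvec'],float))[0]; t=np.array(p['tvec'],float).ravel()
    K=np.array([[p['fx'],0,p['cx']],[0,p['fy'],p['cy']],[0,0,1]],float)
    d=R.T@np.linalg.inv(K)@np.array([px[0],px[1],1.]); return -R.T@t, d
def atz(p,px,z):
    c,d=ray(p,px); return c+d*(z-c[2])/d[2]
def proj(p,P):
    K=np.array([[p['fx'],0,p['cx']],[0,p['fy'],p['cy']],[0,0,1]],float)
    return cv2.projectPoints(np.array(P,float).reshape(-1,3),np.array(p['rvec'],float),np.array(p['tvec'],float),K,None)[0].reshape(-1,2)
def save(p,n,img=None): cv2.imwrite('pics/'+n,cv2.cvtColor(p['image'] if img is None else img,cv2.COLOR_RGB2BGR))
E
python3 - <<'E'
from h import *
T=read_camera('top');S=read_camera('scene')
save(T,'t0.png');save(S,'s0.png')
for n,p in (('T',T),('S',S)):
    print(n,ray(p,(320,200)),p['fx'])
    for th in ['block_center','rack','short_block','round_post','jig','gate_post','mat','jar','can','catch']:
        r=cut_out(th,p)
        if r: print(th,[(round(x['confidence'],2),np.round(x['at'],1).tolist(),int(x['region'].sum())) for x in r[:2]])
print(env.state())
E
```

```text
pics
T (array([ 465.19861401,    8.78708159, 1254.01068323]), array([ 0.04994023,  0.01230953, -0.99879142])) 433.3116237942728
block_center [(0.57, [232.0, 192.9], 349), (0.54, [390.7, 123.8], 962)]
rack [(0.56, [230.4, 187.4], 1587)]
short_block [(0.55, [258.9, 197.2], 318), (0.5, [204.9, 186.5], 248)]
round_post [(0.64, [263.2, 195.4], 328)]
jig [(0.9, [411.3, 199.0], 2992)]
gate_post [(0.54, [394.6, 206.2], 165)]
mat [(0.76, [332.4, 234.7], 1168)]
jar [(0.67, [332.9, 147.7], 399)]
can [(0.66, [323.0, 190.1], 445), (0.62, [425.6, 287.8], 772)]
catch [(0.48, [403.8, 223.5], 14)]
S (array([1082.33879338,  -57.48215244, 1010.66085246]), array([-0.50649609,  0.08727985, -0.8578941 ])) 379.6188084102773
block_center [(0.74, [400.2, 186.6], 601), (0.25, [233.2, 223.9], 2771)]
rack [(0.85, [395.2, 204.9], 1631), (0.6, [210.5, 160.9], 499)]
round_post [(0.95, [369.8, 192.3], 416), (0.32, [211.1, 160.0], 529)]
jig [(0.81, [231.0, 223.0], 2967), (0.23, [245.6, 210.6], 382)]
gate_post [(0.65, [246.3, 211.8], 360)]
mat [(0.78, [296.7, 187.3], 801)]
jar [(0.97, [316.1, 250.9], 502), (0.6, [399.6, 187.0], 574)]
can [(0.83, [312.7, 207.9], 643), (0.42, [297.3, 186.1], 836)]
{'t': 1.1, 'joints': array([-1.32062350e+00,  4.90907563e-01,  1.55891857e+00,  3.21838536e-05,
        1.09173359e+00, -1.05599993e-01]), 'qvel': array([-0.00052802, -0.00053629, -0.00124731,  0.0009445 , -0.00046042,
        0.00170005]), 'tau': array([-7.62527379e-04, -6.12476134e+01, -2.58428746e+01,  6.92496216e-02,
        4.45571565e-02, -2.65306676e-05]), 'eef_pos': array([ 217.71864033, -585.84570739,  404.74983689]), 'tcp_rot': array([ 3.14155690e+00, -2.49317952e-05,  3.55757985e-01]), 'ft_force': array([-0.27876279, -0.08438719, -0.18649528]), 'moment': array([-0.02119706, -0.05754964, -0.01080428]), 'grip_force': 0.0, 'opening': 0.9978400900221363}
```

```bash
ls pics
```

```text
s0.png
t0.png
```

Run:
```python
import cv2
a=cv2.imread('pics/t0.png')[105:265,180:480]; cv2.imwrite('pics/t0c.png',cv2.resize(a,(795,424),interpolation=cv2.INTER_CUBIC))
a=cv2.imread('pics/s0.png')[130:280,170:450]; cv2.imwrite('pics/s0c.png',cv2.resize(a,(795,426),interpolation=cv2.INTER_CUBIC))
```

```text
(no output)
```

View pics/t0c.png

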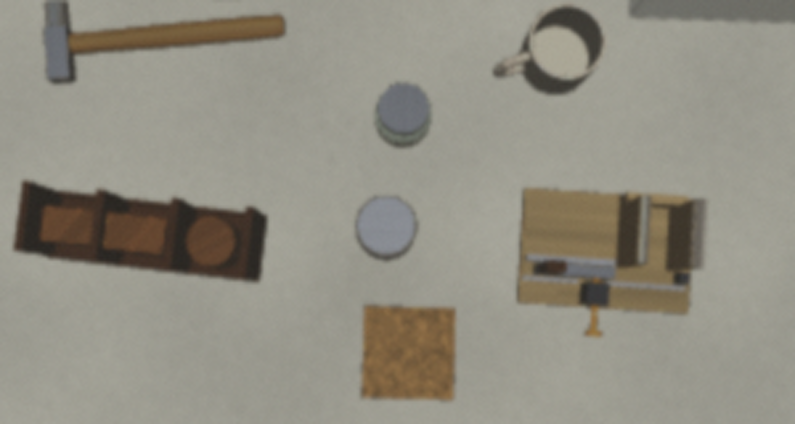

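View pics/s0c.png

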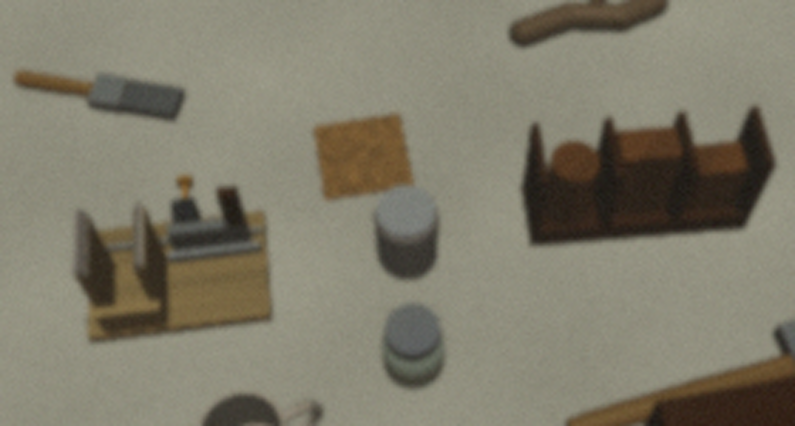

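Top crop: rack left, with the block seats around (232,193) px. The scene view shows the tall block in the middle slot, the post on the right (-y) and the short block on the left (+y). The jig is at the right around (411,199) with its gate open, post at about (387,206); mat at (333,238), can and jar just beyond it. Next I'll fit the rack and jig poses with a silhouette model.

```bash
cat > fit.py <<'E'
from h import *
from scipy.optimize import minimize
SS=4
def box(x0,x1,y0,y1,z0,z1): return np.array([[x,y,z] for x in(x0,x1) for y in(y0,y1) for z in(z0,z1)],float)
def place(B,q):
    c,s=np.cos(q[2]),np.sin(q[2]); return B@np.array([[c,s,0],[-s,c,0],[0,0,1]])+[q[0],q[1],0]
def render(p,boxes,q):
    m=np.zeros((400*SS,640*SS),np.uint8)
    for B in boxes:
        uv=proj(p,place(B,q)); h=cv2.convexHull((((uv+.5)*SS-.5)*16).astype(np.int32)); cv2.fillConvexPoly(m,h,255,shift=4)
    return cv2.resize(m,(640,400),interpolation=cv2.INTER_AREA)/255.
def fit(ps,segs,boxes,q0,ign=None,roi=60):
    def cost(q):
        e=0
        for p,s in zip(ps,segs):
            d=(render(p,boxes,q)-s)**2
            if ign: d=d*(1-render(p,ign,q0i))
            u,v=proj(p,[[q0[0],q0[1],40]])[0].astype(int)
            e+=d[max(v-roi,0):v+roi,max(u-roi,0):u+roi].sum()
        return e
    q=np.array(q0,float)
    for _ in range(3):
        q0i=q.copy()
        r=minimize(cost,q,method='Nelder-Mead',options=dict(initial_simplex=np.array([q,q+[8,0,0],q+[0,8,0],q+[0,0,.05]]),xatol=.05,fatol=.02)); q=r.x
    return q,r.fun
RACK=[box(-37,37,-116,116,0,12)]+[box(-35,35,y-4,y+4,0,126) for y in(-111,-37,37,111)]+[box(-37,37,-111,111,0,28)]
CONT=[box(-18,18,-30,30,12,122)]
def wood(img,th=18):
    i=cv2.GaussianBlur(img,(0,0),.5).astype(int); return ((i[...,0]-i[...,2])>th).astype(float)
E
python3 - <<'E'
from fit import *
T=read_camera('top');S=read_camera('scene')
np.savez('p0.npz',T=T,S=S)
bg=T['image'][230,150:200].mean(0);print('bg',bg, S['image'][300,100:150].mean(0))
def seg_dark(p):
    i=cv2.GaussianBlur(p['image'],(0,0),.5).astype(int); return (((i[...,0]-i[...,2])>20)|(i.sum(2)<230)).astype(float)
c=atz(T,(232.8,193.7),60); m=atz(T,(180+410/2.65,105+353/2.65),3); j=atz(T,(180+630/2.65,105+240/2.65),15); print(c,m,j)
RC=RACK+[box(-18,18,-30,30,12,122),box(-18,18,44,104,12,87),box(-25,25,-99,-49,12,102)]
for n,ps in (('T',[T]),('S',[S]),('TS',[T,S])):
    print('rack',n,fit(ps,[seg_dark(p) for p in ps],RC,[c[0],c[1],-.12],roi=55))
JB=[box(-78,47,-50,135,0,15)]
IG=[box(-50,48,18,38,15,133),box(-50,48,-38,-18,15,133),box(-49,-33,-45,130,15,62),box(-49,-33,80,130,15,122),box(-78,-50,43,71,15,62),box(-130,-70,45,69,25,65)]
for n,ps in (('T',[T]),('S',[S]),('TS',[T,S])):
    print('jig',n,fit(ps,[wood(p['image']) for p in ps],JB,[j[0],j[1],-.07],IG,roi=50))
for n,ps in (('T',[T]),('S',[S])):
    print('mat',n,fit(ps,[wood(p['image'],25) for p in ps],[box(-50,50,-50,50,0,3)],[m[0],m[1],-.03],roi=26))
for t,h in(('can',95),('jar',85)):
  print(t,[atz(p,cut_out(t,p)[0]['at'],h*.8).round() for p in(T,S)])
E
```

```text
bg [155.66 154.88 144.5 ] [144.8  143.58 126.92]
[535.26008171 264.61296453  60.        ] [419.02392723 -21.39050972   3.        ] [ 548.06200391 -255.51739785   15.        ]
rack T (array([ 5.38403327e+02,  2.57224947e+02, -9.83599165e-02]), np.float64(177.30794309880815))
rack S (array([ 5.32661781e+02,  2.64019009e+02, -8.26410357e-02]), np.float64(303.62643598615915))
rack TS (array([ 5.35799924e+02,  2.61522888e+02, -9.56184045e-02]), np.float64(641.8041522491349))
jig T (array([ 5.50843514e+02, -2.72449493e+02, -4.56109632e-02]), np.float64(108.10042176839978))
jig S (array([ 5.69172598e+02, -2.56795541e+02, -2.47421889e-01]), np.float64(2754.368036908881))
jig TS (array([ 5.51913460e+02, -2.71466711e+02, -4.13822300e-02]), np.float64(2977.8914722090294))
mat T (array([ 4.20187734e+02, -1.87973177e+01,  5.97440460e-03]), np.float64(14.941191849288735))
mat S (array([ 4.15686906e+02, -1.57919371e+01,  2.10102780e-02]), np.float64(40.967812379853896))
can [array([553.,  20.,  76.]), array([557.,   7.,  76.])]
jar [array([665.,  -2.,  68.]), array([680.,   0.,  68.])]
```

Run:
```python
from fit import *
d=np.load('p0.npz',allow_pickle=True);T=d['T'].item();S=d['S'].item()
def seg(p,dark=False):
    i=cv2.GaussianBlur(p['image'],(0,0),.5).astype(float); bg=cv2.medianBlur(p['image'],5).astype(float)
    b=np.array([155.7,154.9,144.5]) if p is T else np.median(p['image'][130:280,170:450].reshape(-1,3),0)
    rb=(i[...,0]-i[...,2])/i.sum(2)-(b[0]-b[2])/b.sum()
    return ((rb>.05)|((i.sum(2)<.55*b.sum()) if dark else False)).astype(float)
RC=RACK+[box(-18,18,-30,30,12,122),box(-18,18,44,104,12,87),box(-25,25,-99,-49,12,102)]
JB=[box(-78,47,-50,135,0,15)]
IG=[box(-50,48,18,38,15,133),box(-50,48,-38,-18,15,133),box(-49,-33,-45,130,15,62),box(-49,-33,80,130,15,122),box(-78,-50,43,71,15,62),box(-130,-70,45,69,25,65),box(30,48,-25,25,15,58)]
R={}
for n,ps in (('T',[T]),('S',[S]),('TS',[T,S])):
    R['r'+n]=fit(ps,[seg(p,True) for p in ps],RC,[536,262,-.1],roi=55)
    R['j'+n]=fit(ps,[seg(p) for p in ps],JB,[551,-271,-.045],IG,roi=45)
for k,v in R.items(): print(k,v[0].round(3),round(v[1],1))
out=[]
for p,k,sl in((T,'T',(slice(150,240),slice(180,480))),(S,'S',(slice(150,260),slice(180,460)))):
    im=p['image'].copy(); z=3
    im=cv2.resize(im,None,fx=z,fy=z,interpolation=cv2.INTER_CUBIC)
    for q,bx in((R['rTS'][0],RC[1:5]+RC[6:7]),(R['jTS'][0],JB+[box(-35,45,22,32,15,131),box(-35,45,-32,-22,15,131),box(-76,-52,45,69,15,60)])):
        for B in bx:
            h=cv2.convexHull(((proj(p,place(B,q))+.5)*z-.5).astype(np.int32)); cv2.polylines(im,[h],True,(255,255,0),1)
    a=im[sl[0].start*z:sl[0].stop*z,sl[1].start*z:sl[1].stop*z]; out.append(a[:,:800])
w=min(o.shape[1] for o in out)
o=np.vstack([x[:,:w] for x in out]);print(o.shape); cv2.imwrite('pics/ov.png',cv2.cvtColor(o[:600],cv2.COLOR_RGB2BGR))
```

```text
rT [ 5.38267e+02  2.57765e+02 -9.60000e-02] 139.2
jT [ 5.51618e+02 -2.70210e+02 -2.90000e-02] 111.0
rS [ 5.33457e+02  2.63093e+02 -8.60000e-02] 219.5
jS [ 5.45228e+02 -2.68325e+02 -3.20000e-02] 64.6
rTS [ 5.36829e+02  2.60121e+02 -9.00000e-02] 454.4
jTS [ 5.50371e+02 -2.69056e+02 -3.20000e-02] 219.9
(600, 800, 3)<stdin>:6: RuntimeWarning: invalid value encountered in divide
```

View pics/ov.png

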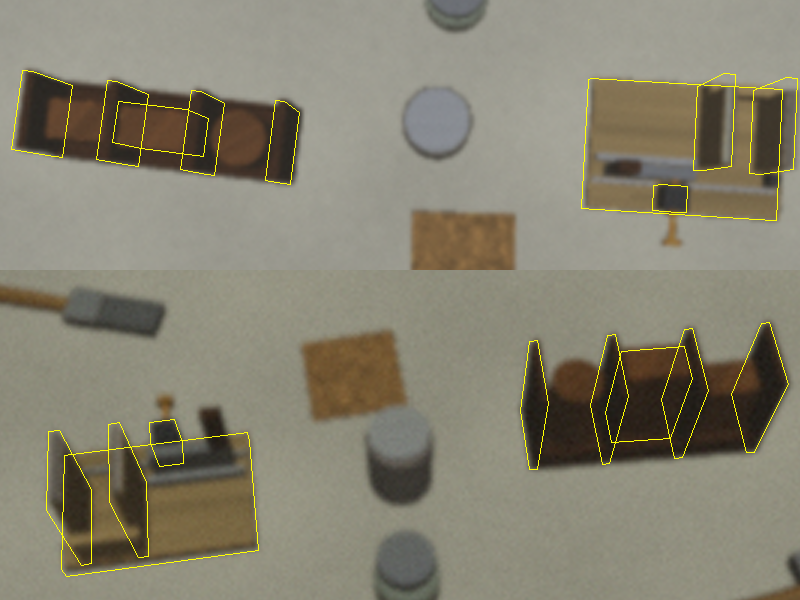

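Emit:
move_arm --commands '[[[0.8, 1, 0], 0.5, 1], [[0.8, 1, 0], 0.5, 1], [[0.8, 1, 0], 0.5, 1], [[0.8, 1, 0], 0.5, 1], [[0.8, 1, 0], 0.5, 1], [[0.8, 1, 0], 0.5, 1], [[0.8, 1, 0], 0.5, 1], [[0.8, 1, 0], 0.5, 1], [[0.8, 1, 0], 0.5, 1], [[0.8, 1, 0], 0.5, 1]]'

```text
t: 2.23
eef_pos: [458.6, -284.2, 405.0]
tcp_rot: [3.141, -0.0, 0.758]
ft_force: [0.9, -0.1, -0.0]
opening: 1.001
grip_force: 0.0
```

Emit:
move_arm --commands '[[[0.14, 0.96, 0], 0.48, 1], [[0.14, 0.96, 0], 0.48, 1], [[0.14, 0.96, 0], 0.48, 1], [[0.14, 0.96, 0], 0.48, 1], [[0.14, 0.96, 0], 0.48, 1], [[0.14, 0.96, 0], 0.48, 1], [[0.14, 0.96, 0], 0.48, 1], [[0.14, 0.96, 0], 0.48, 1], [[0.14, 0.96, 0], 0.48, 1], [[0.14, 0.96, 0], 0.48, 1], [[0.14, 0.96, 0], 0.48, 1], [[0.14, 0.96, 0], 0.48, 1], [[0.14, 0.96, 0], 0.48, 1], [[0.14, 0.96, 0], 0.48, 1], [[0.14, 0.96, 0], 0.48, 1], [[0.14, 0.96, 0], 0.48, 1], [[0.14, 0.96, 0], 0.48, 1], [[0.14, 0.96, 0], 0.48, 1], [[0.14, 0.96, 0], 0.48, 1], [[0, 0, 0], 0, 1]]'

```text
t: 3.9
eef_pos: [537.7, 265.2, 404.6]
tcp_rot: [3.141, -0.001, 1.49]
ft_force: [0.1, 0.9, -0.1]
opening: 1.0
grip_force: 0.0
```

```bash
cat >> fit.py <<'E'
def gboxes(st,op=95,half=False):
    "boxes in tool xy (x across, y closing), world z"
    z=st['eef_pos'][2]-190
    return [box(-10,10,op/2,op/2+12,z,z+78),box(-10,10,-op/2-12,-op/2,z,z+78)],[st['eef_pos'][0],st['eef_pos'][1],st['tcp_rot'][2]]
E
cat > look.py <<'E'
from fit import *
import sys
def look(name,cx,items,hw=66,hh=50,z=6):
    "items: list of (boxes,q); crops around world point cx in both views, side by side"
    st=env.state(); out=[]; ps=[]
    for c in('top','scene'):
        p=read_camera(c); ps.append(p); u,v=proj(p,[cx])[0].astype(int)
        im=cv2.resize(p['image'],None,fx=z,fy=z,interpolation=cv2.INTER_CUBIC)
        for k,(bx,q) in enumerate(items):
            for B in bx: cv2.polylines(im,[cv2.convexHull(((proj(p,place(B,q))+.5)*z-.5).astype(np.int32))],True,[(255,255,0),(0,255,255),(255,0,255)][k%3],1)
        out.append(im[(v-hh)*z:(v+hh)*z,(u-hw//2)*z:(u+hw//2)*z])
        print(c,'crop origin',u-hw//2,v-hh)
    o=np.hstack(out); save(None,name,o); np.savez('p_%s.npz'%name[:-4],T=ps[0],S=ps[1],st=st); return ps
E
python3 - <<'E'
from look import *
st=env.state(); g,q=gboxes(st)
look('g1.png',[537,262,150],[(RACK[1:5]+CONT,[536.8,260.1,-.09]),(g,q)],hw=64,hh=48)
E
```

```text
top crop origin 194 142
scene crop origin 368 127
```

View pics/g1.png

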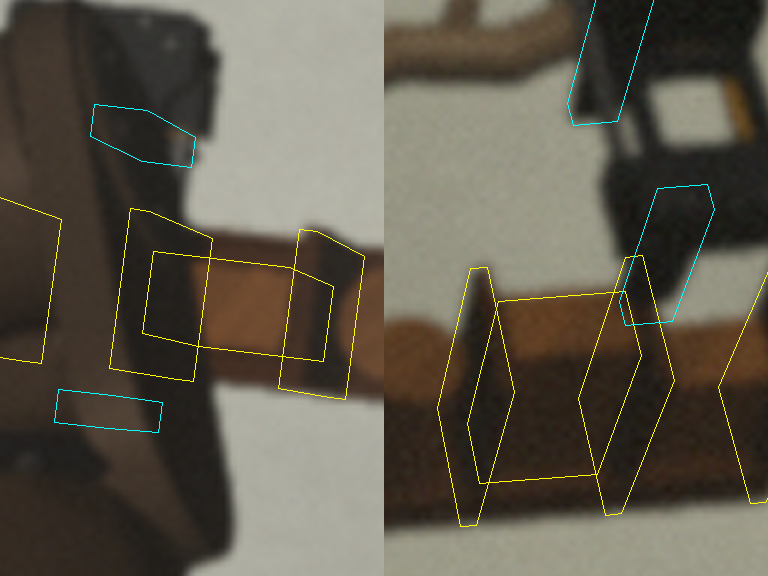

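Run:
```python
from fit import *
d=np.load('p_g1.npz',allow_pickle=True);S=d['S'].item();st=d['st'].item()
g,q=gboxes(st);z=12
im=np.clip((S['image'].astype(float)/255)**.5*255,0,255).astype(np.uint8)
im=cv2.resize(im,None,fx=z,fy=z,interpolation=cv2.INTER_CUBIC)
a=im[120*z:190*z,380*z:440*z].copy()
g2=[box(-10,10,47.5,59.5,st['eef_pos'][2]-190,st['eef_pos'][2]-189),box(-10,10,-59.5,-47.5,st['eef_pos'][2]-190,st['eef_pos'][2]-189)]
for B in g2: cv2.polylines(a,[cv2.convexHull(((proj(S,place(B,q))+.5-[380,120])*z).astype(np.int32))],True,(0,255,255),1)
save(None,'g1s.png',cv2.resize(a,None,fx=.7,fy=.7))
```

```text
(no output)
```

View pics/g1s.png

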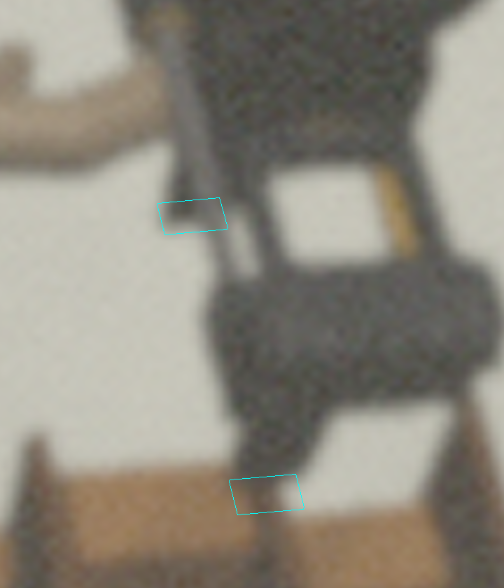

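Scene view: the gripper's tips show about 1 px right and up of where predicted, so the scene camera reads about 3–4 mm towards +y and −x. I therefore trust the top view more, and put the rack at (538, 258.5), yaw −0.09.

Emit:
move_arm --commands '[[[0, -0.2, -0.5], -0.15, 1], [[0, 0, -1], 0, 1], [[0, 0, -1], 0, 1], [[0, 0, -1], 0, 1], [[0, 0, -0.8], 0, 1], [[0, 0, -0.4], 0, 1], [[0, 0, -0.2], 0, 1], [[0, 0, 0], 0, 1], [[0, 0, 0], 0, 1]]'

```text
t: 4.75
eef_pos: [537.9, 255.1, 258.8]
tcp_rot: [3.14, -0.0, 1.473]
ft_force: [0.1, 0.4, 0.3]
opening: 0.998
grip_force: 0.0
```

Emit:
move_arm --commands '[[[0, 0, 0], 0, 0.6], [[0, 0, 0], 0, 0.2], [[0, 0, 0], 0, -0.1], [[0, 0, 0], 0, -0.3], [[0, 0, 0], 0, -0.5], [[0, 0, 0], 0, -0.7], [[0, 0, 0], 0, -1], [[0, 0, 0], 0, -1], [[0, 0, 0], 0, -1], [[0, 0, 0], 0, -1], [[0, 0, 0], 0, -1]]'

```text
t: 5.67
eef_pos: [537.5, 255.3, 257.7]
tcp_rot: [-3.141, 0.0, 1.473]
ft_force: [-0.8, 0.1, -0.5]
opening: 0.379
grip_force: 30.0
```

Emit:
move_arm --commands '[[[0, 0, 0.2], 0, -1], [[0, 0, 0.4], 0, -1], [[0, 0, 0.7], 0, -1], [[0, 0, 0.9], 0, -1], [[0, 0, 0.9], 0, -1], [[0, 0, 0.9], 0, -1], [[0, 0, 0.7], 0, -1], [[0, 0, 0.3], 0, -1], [[0, 0, 0], 0, -1]]'

```text
t: 6.42
eef_pos: [537.4, 255.3, 410.4]
tcp_rot: [3.138, -0.002, 1.473]
ft_force: [0.3, 0.3, -2.0]
opening: 0.378
grip_force: 30.0
```

Emit:
move_arm --commands '[[[-0.15, -0.38, 0], 0, -1], [[-0.31, -0.76, 0], 0, -1], [[-0.31, -0.76, 0], 0, -1], [[-0.31, -0.76, 0], 0, -1], [[-0.31, -0.76, 0], 0, -1], [[-0.31, -0.76, 0], 0, -1], [[-0.31, -0.76, 0], 0, -1], [[-0.31, -0.76, 0], 0, -1], [[-0.31, -0.76, 0], 0, -1], [[-0.31, -0.76, 0], 0, -1], [[-0.31, -0.76, 0], 0, -1], [[-0.31, -0.76, 0], 0, -1], [[-0.16, -0.38, 0], 0, -1], [[0, 0, 0], 0, -1], [[0, 0, 0], 0, -1]]'

```text
t: 7.67
eef_pos: [425.4, -18.8, 406.9]
tcp_rot: [-3.14, -0.0, 1.472]
ft_force: [-0.2, -0.5, -0.9]
opening: 0.378
grip_force: 30.0
```

Emit:
move_arm --commands '[[[0, 0, -0.4], 0, -1], [[0, 0, -0.8], 0, -1], [[0, 0, -0.9], 0, -1], [[0, 0, -0.9], 0, -1], [[0, 0, -0.8], 0, -1], [[0, 0, -0.6], 0, -1], [[0, 0, -0.4], 0, -1], [[0, 0, -0.3], 0, -1], [[0, 0, -0.1], 0, -1], [[0, 0, 0], 0, -1], [[0, 0, 0], 0, -1]]'

```text
t: 8.58
eef_pos: [426.0, -17.9, 251.8]
tcp_rot: [-3.141, -0.0, 1.474]
ft_force: [1.4, 0.2, -2.5]
opening: 0.379
grip_force: 30.0
```

Emit:
move_arm --commands '[[[0, 0, -0.04], 0, -1], [[0, 0, -0.04], 0, -1], [[0, 0, 0], 0, -1], [[0, 0, 0], 0, -1]]'

```text
t: 8.92
eef_pos: [425.9, -18.2, 249.6]
tcp_rot: [3.141, 0.0, 1.473]
ft_force: [0.3, 0.2, -1.5]
opening: 0.382
grip_force: 30.0
```

Emit:
move_arm --commands '[[[0, 0, -0.03], 0, -1], [[0, 0, 0], 0, -1], [[0, 0, 0], 0, -1]]'

```text
t: 9.17
eef_pos: [426.0, -18.3, 248.6]
tcp_rot: [3.141, 0.0, 1.473]
ft_force: [0.2, 0.4, 2.8]
opening: 0.378
grip_force: 30.0
```

Emit:
move_arm --commands '[[[0, 0, 0], 0, -0.1], [[0, 0, 0], 0, 0.3], [[0, 0, 0], 0, 0.7], [[0, 0, 0], 0, 1], [[0, 0, 0], 0, 1], [[0, 0, 0], 0, 1], [[0, 0, 0], 0, 1]]'

```text
t: 9.75
eef_pos: [425.9, -18.3, 248.5]
tcp_rot: [3.141, 0.0, 1.473]
ft_force: [0.3, 0.3, 0.4]
opening: 0.815
grip_force: 0.0
```

Emit:
move_arm --commands '[[[0, 0, 0], -0.98, 1], [[0, 0, 0], -0.98, 1], [[0, 0, 0], -0.98, 1], [[0, 0, 0], -0.98, 1], [[0, 0, 0], -0.98, 1], [[0, 0, 0], -0.98, 1], [[0, 0, 0], -0.98, 1], [[0, 0, 0], -0.98, 1], [[0, 0, 0], -0.98, 1], [[0, 0, 0], -0.98, 1], [[0, 0, 0], -0.98, 1], [[0, 0, 0], -0.98, 1], [[0, 0, 0], -0.98, 1], [[0, 0, 0], -0.98, 1], [[0, 0, 0], -0.98, 1], [[0, 0, 0], -0.98, 1], [[0, 0, 0], -0.98, 1], [[0, 0, 0], -0.98, 1], [[0, 0, 0], -0.98, 1], [[0, 0, 0], -0.98, 1]]'

```text
t: 11.42
eef_pos: [425.9, -18.3, 248.5]
tcp_rot: [3.142, -0.0, -0.099]
ft_force: [0.5, -0.6, -0.0]
opening: 1.0
grip_force: 0.0
```

Emit:
move_arm --commands '[[[0, 0, 0], -0.03, 1], [[0, 0, 0], 0, 1], [[0, 0, 0], 0, 0.9], [[0, 0, 0], 0, 0.7], [[0, 0, 0], 0, 0.5], [[0, 0, 0], 0, 0.3], [[0, 0, 0], 0, 0.2], [[0, 0, 0], 0, 0], [[0, 0, 0], 0, -0.5], [[0, 0, 0], 0, -1], [[0, 0, 0], 0, -1], [[0, 0, 0], 0, -1]]'

```text
t: 12.42
eef_pos: [425.9, -18.2, 248.5]
tcp_rot: [3.142, 0.0, -0.097]
ft_force: [0.4, 1.5, 0.5]
opening: 0.628
grip_force: 30.0
```

Emit:
move_arm --commands '[[[0, 0, 0.2], 0, -1], [[0, 0, 0.4], 0, -1], [[0, 0, 0.7], 0, -1], [[0, 0, 0.9], 0, -1], [[0, 0, 0.9], 0, -1], [[0, 0, 0.9], 0, -1], [[0, 0, 0.8], 0, -1], [[0, 0, 0.5], 0, -1]]'

```text
t: 13.08
eef_pos: [425.6, -18.2, 410.2]
tcp_rot: [3.141, -0.003, -0.097]
ft_force: [0.5, 0.2, -1.2]
opening: 0.627
grip_force: 30.0
```

Emit:
move_arm --commands '[[[0.19, -0.38, 0], 0.93, -1], [[0.19, -0.38, 0], 0.93, -1], [[0.19, -0.38, 0], 0.93, -1], [[0.19, -0.38, 0], 0.93, -1], [[0.19, -0.38, 0], 0.93, -1], [[0.19, -0.38, 0], 0.93, -1], [[0.19, -0.38, 0], 0.93, -1], [[0.19, -0.38, 0], 0.93, -1], [[0.19, -0.38, 0], 0.93, -1], [[0.19, -0.38, 0], 0.93, -1], [[0.19, -0.38, 0], 0.93, -1], [[0.19, -0.38, 0], 0.93, -1], [[0.19, -0.38, 0], 0.93, -1], [[0.19, -0.38, 0], 0.93, -1], [[0.19, -0.38, 0], 0.93, -1], [[0.19, -0.38, 0], 0.93, -1], [[0.19, -0.38, 0], 0.93, -1], [[0.19, -0.38, 0], 0.93, -1], [[0.19, -0.38, 0], 0.93, -1], [[0.19, -0.38, 0], 0.93, -1]]'

```text
t: 14.75
eef_pos: [539.9, -246.8, 407.6]
tcp_rot: [-3.141, -0.0, 1.395]
ft_force: [0.7, -0.6, -2.0]
opening: 0.631
grip_force: 30.0
```

Emit:
move_arm --commands '[[[0.18, -0.4, 0], 0.93, -1], [[0.18, -0.4, 0], 0.93, -1], [[0, 0, -0.3], 0, -1], [[0, 0, 0], 0, -1], [[0, 0, 0], 0, -1]]'

```text
t: 15.17
eef_pos: [550.3, -269.7, 397.7]
tcp_rot: [-3.14, -0.001, 1.538]
ft_force: [0.1, 0.6, -1.3]
opening: 0.631
grip_force: 30.0
```

Run:
```python
from look import *
st=env.state(); q=[st['eef_pos'][0],st['eef_pos'][1],st['tcp_rot'][2]]
zb=st['eef_pos'][2]-171-75
print(st['eef_pos'],st['tcp_rot'],zb)
J=[box(-35,45,22,32,15,131),box(-35,45,-32,-22,15,131),box(-76,-52,45,69,15,60),box(-78,47,-50,135,0,15)]
look('j1.png',[550,-270,130],[(J,[550.5,-270,-.03]),([box(-18,18,-30,30,zb,zb+110)],q)],hw=66,hh=48)
```

```text
[ 550.33122715 -269.69801663  397.67784224] [-3.13978474e+00 -1.18104125e-03  1.53769145e+00] 151.67784224376885
top crop origin 399 144
scene crop origin 174 165
```

View pics/j1.png

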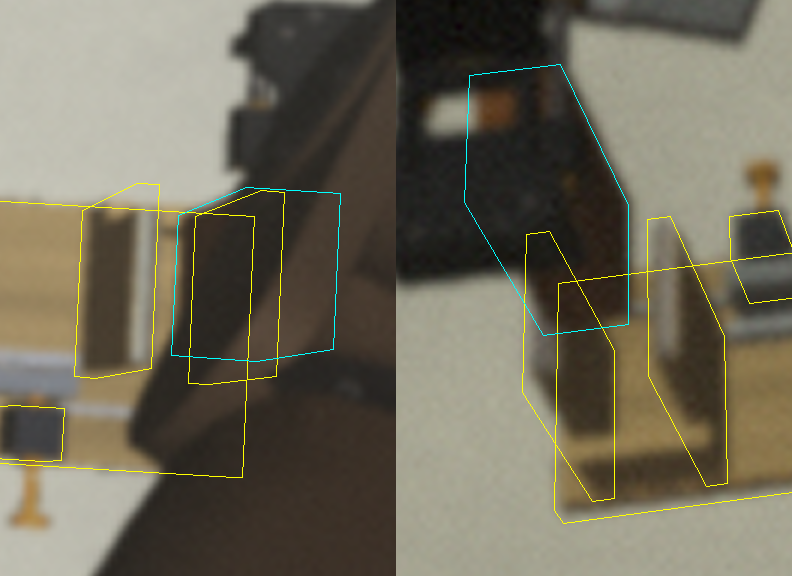

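Run:
```python
from fit import *
d=np.load('p_j1.npz',allow_pickle=True);st=d['st'].item()
q=[st['eef_pos'][0],st['eef_pos'][1],st['tcp_rot'][2]]; z0=st['eef_pos'][2]; zb=z0-246
f=[box(-10,10,30,42,z0-190,z0-112),box(-10,10,-42,-30,z0-190,z0-112)]
o=[];z=8
for p,(u0,u1),(v0,v1) in((d['S'].item(),(170,230),(168,240)),(d['T'].item(),(415,455),(165,237))):
    im=((p['image']/255.)**.4*255).astype(np.uint8); im=cv2.resize(im,None,fx=z,fy=z,interpolation=cv2.INTER_CUBIC)
    for B,c in((box(-18,18,-30,30,zb,zb+110),(0,255,255)),(f[0],(255,0,255)),(f[1],(255,0,255))): cv2.polylines(im,[cv2.convexHull(((proj(p,place(B,q))+.5)*z-.5).astype(np.int32))],True,c,1)
    o.append(im[v0*z:v1*z,u0*z:u1*z])
save(None,'j2.png',np.hstack(o))
```

```text
(no output)
```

View pics/j2.png

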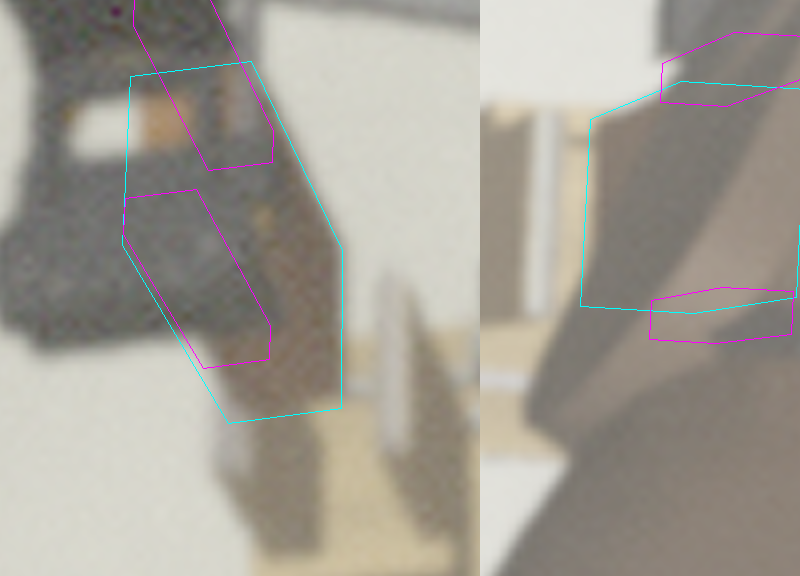

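Run:
```python
from fit import *
d=np.load('p_j1.npz',allow_pickle=True);st=d['st'].item();T=d['T'].item();S=d['S'].item()
row=lambda p,v,a,b: [int(x) for x in p['image'][v-1:v+2,a:b].sum(2).mean(0)]
for v in(186,190,194,198): print(v,row(T,v,416,436))
for v in(208,214,220): print('S',v,row(S,v,192,232))
q=np.array(st['eef_pos']); yaw=st['tcp_rot'][2]-np.pi/2
for u in(420.6,425.25): print(atz(T,(u,190),131))
# block left-face bottom edge predicted at row 190
P=place(box(-30,30,18,18,151.7,151.7),[q[0],q[1],yaw]); print(proj(T,P[[0,-1]]))
P=place(box(-30,30,18,18,151.7,261.7),[q[0],q[1],yaw]); print('S',proj(S,P))
```

```text
186 [182, 179, 183, 185, 213, 329, 445, 444, 371, 378, 399, 400, 355, 216, 139, 134, 135, 129, 121, 125]
190 [180, 180, 179, 185, 238, 364, 446, 426, 372, 392, 410, 397, 329, 197, 134, 127, 125, 119, 121, 120]
194 [179, 181, 179, 183, 254, 396, 449, 406, 366, 375, 380, 363, 287, 175, 125, 120, 119, 115, 112, 118]
198 [178, 178, 179, 192, 287, 428, 450, 387, 362, 382, 370, 302, 187, 126, 120, 120, 116, 116, 114, 115]
S 208 [90, 85, 89, 79, 75, 78, 76, 81, 83, 88, 89, 88, 82, 95, 99, 103, 101, 95, 97, 115, 188, 308, 397, 419, 383, 335, 342, 346, 301, 233, 240, 324, 380, 405, 396, 385, 371, 357, 317, 266]
S 214 [473, 466, 455, 392, 293, 183, 121, 109, 109, 111, 107, 113, 111, 113, 111, 109, 107, 106, 111, 114, 158, 229, 286, 305, 300, 302, 333, 351, 303, 211, 153, 141, 154, 189, 249, 292, 291, 245, 193, 166]
S 220 [475, 466, 463, 431, 382, 317, 274, 247, 211, 170, 145, 123, 131, 136, 132, 144, 176, 231, 277, 296, 302, 306, 310, 313, 307, 303, 327, 342, 301, 215, 157, 137, 140, 135, 144, 172, 225, 297, 312, 303]
[ 555.01612835 -237.97548374  131.        ]
[ 555.37044974 -250.06225465  131.        ]
[[427.17743188 202.88719307]
 [428.31511258 179.47106496]]
S [[212.31308843 198.91150773]
 [201.03014018 175.30251908]
 [212.31308843 198.91150773]
 [201.03014018 175.30251908]
 [212.26579641 218.66781239]
 [200.58453341 196.34500807]
 [212.26579641 218.66781239]
 [200.58453341 196.34500807]]
```

Emit:
move_arm --commands '[[[-0.033, 0.07, -0.2], 0, -1], [[0, 0, -0.2], 0, -1], [[0, 0, -0.2], 0, -1], [[0, 0, -0.2], 0, -1], [[0, 0, -0.1], 0, -1], [[0, 0, -0.1], 0, -1], [[0, 0, 0], 0, -1]]'

```text
t: 15.85
eef_pos: [549.7, -268.2, 367.7]
tcp_rot: [-3.141, -0.001, 1.54]
ft_force: [0.1, 0.0, -1.7]
opening: 0.629
grip_force: 30.0
```

Emit:
move_arm --commands '[[[0, 0, -0.1], 0, -1], [[0, 0, -0.1], 0, -1], [[0, 0, -0.1], 0, -1], [[0, 0, -0.1], 0, -1], [[0, 0, 0], 0, -1]]'

```text
t: 16.27
eef_pos: [549.7, -268.3, 355.9]
tcp_rot: [-3.142, 0.0, 1.54]
ft_force: [0.5, -1.8, -2.4]
opening: 0.625
grip_force: 30.0
```

Emit:
move_arm --commands '[[[0, 0, -0.1], 0, -1], [[0, 0, -0.1], 0, -1], [[0, 0, -0.1], 0, -1], [[0, 0, -0.1], 0, -1], [[0, 0, 0], 0, -1], [[0, 0, 0], 0, -1]]'

```text
t: 16.77
eef_pos: [549.7, -268.3, 344.1]
tcp_rot: [-3.141, -0.0, 1.54]
ft_force: [-0.0, -3.1, -2.9]
opening: 0.625
grip_force: 30.0
```

Run:
```python
from h import *
for i in range(5):
    s=env.state(); print(s['ft_force'].round(2),s['moment'].round(2)); read_camera('top')
```

```text
[-0.02 -3.11 -2.91] [-0.88 -0.11 -0.11]
[ 0.07 -3.64 -3.63] [-0.87  0.01 -0.11]
[ 0.98 -3.6  -3.34] [-0.9   0.02 -0.12]
[-0.19 -3.56 -3.04] [-0.9  -0.01 -0.12]
[ 0.13 -5.17 -2.85] [-0.93  0.02 -0.08]
```

Emit:
move_arm --commands '[[[0, -0.033, 0], 0, -1], [[0, -0.033, 0], 0, -1], [[0, 0, 0], 0, -1]]'

```text
t: 17.27
eef_pos: [549.8, -270.0, 344.5]
tcp_rot: [3.142, -0.001, 1.54]
ft_force: [-0.1, -0.6, -1.2]
opening: 0.632
grip_force: 30.0
```

Emit:
move_arm --commands '[[[0, -0.033, 0], 0, -1], [[0, -0.033, 0], 0, -1], [[0, 0, 0], 0, -1]]'

```text
t: 17.52
eef_pos: [549.8, -272.2, 344.5]
tcp_rot: [3.141, -0.0, 1.54]
ft_force: [0.5, -0.2, -1.6]
opening: 0.624
grip_force: 30.0
```

Emit:
move_arm --commands '[[[0, -0.033, 0], 0, -1], [[0, 0, 0], 0, -1]]'

```text
t: 17.68
eef_pos: [549.8, -273.2, 344.5]
tcp_rot: [3.141, 0.0, 1.54]
ft_force: [-0.0, 0.0, -2.5]
opening: 0.63
grip_force: 30.0
```

Emit:
move_arm --commands '[[[0, -0.033, 0], 0, -1], [[0, -0.033, 0], 0, -1], [[0, 0, 0], 0, -1]]'

```text
t: 17.93
eef_pos: [549.8, -274.7, 344.4]
tcp_rot: [-3.141, -0.002, 1.539]
ft_force: [0.3, 4.2, 0.7]
opening: 0.63
grip_force: 30.0
```

Emit:
move_arm --commands '[[[0, -0.033, 0], 0, -1], [[0, 0, 0], 0, -1], [[0, 0, 0], 0, -1]]'

```text
t: 18.18
eef_pos: [549.8, -275.2, 344.5]
tcp_rot: [-3.141, -0.002, 1.539]
ft_force: [1.3, 7.7, 0.8]
opening: 0.629
grip_force: 30.0
```

Run:
```python
from h import *
for i in range(3):
    s=env.state(); print(s['ft_force'].round(2),s['moment'].round(3)); read_camera('top')
```

```text
[1.33 7.69 0.82] [ 1.691 -0.234 -0.106]
[0.42 7.44 0.97] [ 1.681 -0.232 -0.088]
[0.06 8.06 0.95] [ 1.671 -0.227 -0.111]
```

Emit:
move_arm --commands '[[[0, 0.08, 0], -0.12, -1], [[0, 0.075, 0], -0.13, -1], [[0, 0, -0.15], 0, -1], [[0, 0, -0.15], 0, -1], [[0, 0, -0.15], 0, -1], [[0, 0, -0.15], 0, -1], [[0, 0, 0], 0, -1]]'

```text
t: 18.92
eef_pos: [549.6, -271.5, 325.2]
tcp_rot: [-3.14, -0.001, 1.52]
ft_force: [0.2, 0.8, -1.9]
opening: 0.628
grip_force: 30.0
```

Emit:
move_arm --commands '[[[0, 0, -0.2], 0, -1], [[0, 0, -0.2], 0, -1], [[0, 0, -0.2], 0, -1], [[0, 0, -0.15], 0, -1], [[0, 0, -0.1], 0, -1], [[0, 0, 0], 0, -1]]'

```text
t: 19.42
eef_pos: [549.7, -271.4, 300.1]
tcp_rot: [-3.141, -0.001, 1.52]
ft_force: [-0.2, -0.3, -1.2]
opening: 0.628
grip_force: 30.0
```

Run:
```python
from h import *
for i in range(2):
    s=env.state(); print(s['eef_pos'].round(1),s['tcp_rot'].round(3),s['ft_force'].round(2),s['moment'].round(3)); read_camera('top')
```

```text
[ 549.7 -271.4  300.1] [-3.141e+00 -1.000e-03  1.520e+00] [-0.25 -0.29 -1.2 ] [-0.011 -0.075  0.025]
[ 549.8 -271.4  300.6] [-3.141 -0.     1.52 ] [ 0.15 -0.76 -0.86] [-0.027 -0.129 -0.015]
```

Emit:
move_arm --commands '[[[0, 0, -0.1], 0, -1], [[0, 0, -0.1], 0, -1], [[0, 0, 0], 0, -1]]'

```text
t: 19.77
eef_pos: [549.7, -271.3, 294.5]
tcp_rot: [-3.141, -0.0, 1.52]
ft_force: [-0.2, 0.7, -2.4]
opening: 0.628
grip_force: 30.0
```

Emit:
move_arm --commands '[[[0, 0, -0.15], 0, -1], [[0, 0, -0.15], 0, -1], [[0, 0, -0.15], 0, -1], [[0, 0, -0.15], 0, -1], [[0, 0, 0], 0, -1], [[0, 0, 0], 0, -1]]'

```text
t: 20.27
eef_pos: [549.7, -271.4, 276.5]
tcp_rot: [-3.141, -0.0, 1.52]
ft_force: [0.3, 0.0, -1.9]
opening: 0.632
grip_force: 30.0
```

Emit:
move_arm --commands '[[[0.05, 0, 0], 0, -1], [[0.05, 0, 0], 0, -1], [[0, 0, 0], 0, -1]]'

```text
t: 20.52
eef_pos: [553.1, -271.4, 277.2]
tcp_rot: [3.141, 0.0, 1.52]
ft_force: [0.5, -0.4, -1.6]
opening: 0.63
grip_force: 30.0
```

Emit:
move_arm --commands '[[[0.033, 0, 0], 0, -1], [[0.033, 0, 0], 0, -1], [[0, 0, 0], 0, -1]]'

```text
t: 20.77
eef_pos: [554.6, -271.4, 277.0]
tcp_rot: [-3.141, -0.0, 1.52]
ft_force: [-3.1, 0.4, -0.8]
opening: 0.633
grip_force: 30.0
```

Emit:
move_arm --commands '[[[0.033, 0, 0], 0, -1], [[0, 0, 0], 0, -1]]'

```text
t: 20.93
eef_pos: [555.1, -271.4, 276.8]
tcp_rot: [-3.139, -0.001, 1.52]
ft_force: [-7.1, -0.8, 0.9]
opening: 0.629
grip_force: 30.0
```

Emit:
move_arm --commands '[[[-0.1, 0, 0], 0, -1], [[-0.107, 0, 0], 0, -1], [[0, 0, -0.15], 0, -1], [[0, 0, -0.15], 0, -1], [[0, 0, -0.1], 0, -1], [[0, 0, -0.07], 0, -1], [[0, 0, 0], 0, -1]]'

```text
t: 21.52
eef_pos: [549.5, -271.4, 262.1]
tcp_rot: [-3.141, -0.0, 1.52]
ft_force: [0.2, 0.3, -1.6]
opening: 0.633
grip_force: 30.0
```

Emit:
move_arm --commands '[[[0, 0, -0.035], 0, -1], [[0, 0, -0.035], 0, -1], [[0, 0, 0], 0, -1], [[0, 0, 0], 0, -1]]'

```text
t: 21.85
eef_pos: [549.5, -271.4, 260.8]
tcp_rot: [3.141, 0.0, 1.52]
ft_force: [-0.0, -0.2, -1.9]
opening: 0.637
grip_force: 30.0
```

Emit:
move_arm --commands '[[[0, 0, -0.025], 0, -1], [[0, 0, 0], 0, -1], [[0, 0, 0], 0, -1]]'

```text
t: 22.1
eef_pos: [549.5, -271.4, 260.5]
tcp_rot: [3.141, 0.0, 1.52]
ft_force: [-1.2, 0.7, 5.1]
opening: 0.632
grip_force: 30.0
```

Run:
```python
from h import *
for i in range(2):
    s=env.state(); print(s['eef_pos'].round(1),s['ft_force'].round(2),s['moment'].round(3)); read_camera('top')
```

```text
[ 549.5 -271.4  260.5] [-1.19  0.67  5.13] [0.131 0.281 0.019]
[ 549.5 -271.4  260.5] [-1.11  0.78  6.58] [ 0.115  0.31  -0.026]
```

Emit:
move_arm --commands '[[[0, 0, 0], 0, 0.4], [[0, 0, 0], 0, 0.6], [[0, 0, 0], 0, 0.8], [[0, 0, 0], 0, 0.8], [[0, 0, 0], 0, 0.8], [[0, 0, 0], 0, 0.8], [[0, 0, 0.1], 0, 0.8], [[0, 0, 0.3], 0, 0.8], [[0, 0, 0.6], 0, 0.8], [[0, 0, 0.9], 0, 0.8], [[0, 0, 0.9], 0, 0.8], [[0, 0, 0.9], 0, 0.8], [[0, 0, 0.9], 0, 0.8]]'

```text
t: 23.28
eef_pos: [549.2, -271.2, 400.3]
tcp_rot: [3.141, 0.0, 1.52]
ft_force: [-0.1, -1.0, -0.4]
opening: 0.898
grip_force: 0.0
```

Emit:
move_arm --commands '[[[-0.28, 0.97, 0], 0, -1], [[-0.28, 0.97, 0], 0, -1], [[-0.28, 0.97, 0], 0, -1], [[-0.28, 0.97, 0], 0, -1], [[-0.02, 0.97, 0], 0, -1], [[0, 0, 0], 0, -1], [[0, 0, 0], 0, -1]]'

```text
t: 23.87
eef_pos: [515.2, -124.8, 399.1]
tcp_rot: [3.14, 0.0, 1.522]
ft_force: [-0.1, 0.1, -0.0]
opening: 0.466
grip_force: 0.0
```

Run:
```python
from look import *
st=env.state(); print(st['eef_pos'],st['tcp_rot'])
Q=[549.3,-271.4,-.045]
J=[box(-30,30,-18,18,15,125),box(-76,-52,45,69,15,60),box(-78,47,-50,135,0,15),box(-47,-35,100,120,59,119)]
ps=look('j3.png',[530,-220,60],[(J,Q)],hw=66,hh=48)
for p in ps: print([ (round(r['confidence'],2),np.round(r['at'],1)) for r in search_frame('gate_post',p)[:2]],proj(p,place(np.array([[-41,110,119.]]),Q)))
```

```text
[ 515.15963847 -124.77041582  399.09144842] [3.14024370e+00 4.68259308e-04 1.52199990e+00]
top crop origin 375 152
scene crop origin 198 168
[] [[389.46934288 205.33227455]]
[(0.67, array([250.6, 211.5]))] [[248.38535048 197.65282933]]
```

View pics/j3.png

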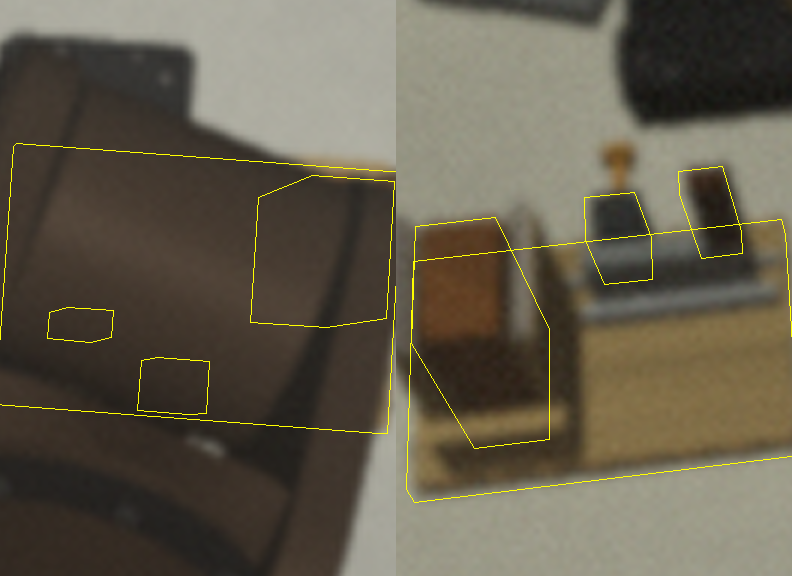

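Scene view: the block stands in the bay (panel around (460,330)), and the gate post is where predicted for a gate about 0.07 open. Next: lower the closed fingers behind the post.

Emit:
move_arm --commands '[[[0, 0, -0.4], 0, -1], [[0, 0, -0.8], 0, -1], [[0, 0, -0.9], 0, -1], [[0, 0, -0.9], 0, -1], [[0, 0, -0.7], 0, -1], [[0, 0, -0.5], 0, -1], [[0, 0, -0.23], 0, -1], [[0, 0, 0], 0, -1], [[0, 0, 0], 0, -1]]'

```text
t: 24.82
eef_pos: [515.5, -126.5, 265.4]
tcp_rot: [3.142, 0.0, 1.519]
ft_force: [0.2, -0.1, 0.6]
opening: 0.002
grip_force: 0.0
```

Emit:
move_arm --commands '[[[-0.005, -0.1, 0], 0, -1], [[-0.005, -0.1, 0], 0, -1], [[-0.005, -0.1, 0], 0, -1], [[-0.005, -0.1, 0], 0, -1], [[-0.005, -0.1, 0], 0, -1], [[0, 0, 0], 0, -1]]'

```text
t: 25.32
eef_pos: [514.6, -141.2, 265.7]
tcp_rot: [3.14, -0.0, 1.52]
ft_force: [0.9, 1.4, 0.5]
opening: 0.007
grip_force: 0.6
```

Emit:
move_arm --commands '[[[-0.0045, -0.1, 0], 0, -1], [[-0.0045, -0.1, 0], 0, -1], [[-0.0045, -0.1, 0], 0, -1], [[-0.0045, -0.1, 0], 0, -1], [[-0.0045, -0.1, 0], 0, -1], [[-0.0045, -0.1, 0], 0, -1]]'

```text
t: 25.82
eef_pos: [513.9, -158.4, 265.6]
tcp_rot: [3.141, -0.001, 1.52]
ft_force: [2.1, 11.1, 4.9]
opening: 0.01
grip_force: 5.3
```

Emit:
move_arm --commands '[[[-0.0045, -0.1, 0], 0, -1], [[-0.0045, -0.1, 0], 0, -1], [[-0.0045, -0.1, 0], 0, -1], [[-0.0045, -0.1, 0], 0, -1], [[-0.0045, -0.1, 0], 0, -1], [[-0.0045, -0.1, 0], 0, -1], [[-0.0045, -0.1, 0], 0, -1], [[-0.0045, -0.1, 0], 0, -1]]'

```text
t: 26.48
eef_pos: [513.0, -182.4, 265.6]
tcp_rot: [3.14, -0.001, 1.52]
ft_force: [4.4, 10.6, 5.0]
opening: 0.005
grip_force: 5.3
```

Emit:
move_arm --commands '[[[-0.0045, -0.1, 0], 0, -1], [[-0.0045, -0.1, 0], 0, -1], [[-0.0045, -0.1, 0], 0, -1], [[-0.0045, -0.1, 0], 0, -1], [[-0.0045, -0.1, 0], 0, -1], [[-0.0045, -0.1, 0], 0, -1]]'

```text
t: 26.98
eef_pos: [512.1, -200.5, 265.6]
tcp_rot: [3.141, -0.0, 1.52]
ft_force: [0.6, 4.3, 1.7]
opening: 0.005
grip_force: 2.1
```

Emit:
move_arm --commands '[[[-0.0022, -0.05, 0], 0, -1], [[-0.0022, -0.05, 0], 0, -1], [[-0.0022, -0.05, 0], 0, -1], [[0, 0, 0], 0, -1]]'

```text
t: 27.32
eef_pos: [511.8, -205.5, 265.5]
tcp_rot: [3.141, 0.0, 1.52]
ft_force: [1.6, 2.2, 1.4]
opening: 0.004
grip_force: 1.4
```

Emit:
move_arm --commands '[[[-0.0015, -0.033, 0], 0, -1], [[-0.0015, -0.033, 0], 0, -1], [[0, 0, 0], 0, -1]]'

```text
t: 27.57
eef_pos: [511.6, -207.4, 265.4]
tcp_rot: [3.141, 0.0, 1.52]
ft_force: [1.3, 3.8, 2.1]
opening: 0.006
grip_force: 1.8
```

Emit:
move_arm --commands '[[[-0.0015, -0.033, 0], 0, -1], [[0, 0, 0], 0, -1]]'

```text
t: 27.73
eef_pos: [511.6, -208.1, 265.3]
tcp_rot: [3.141, -0.001, 1.52]
ft_force: [1.6, 6.7, 3.7]
opening: 0.003
grip_force: 3.6
```

Emit:
move_arm --commands '[[[-0.0015, -0.033, 0], 0, -1], [[0, 0, 0], 0, -1]]'

```text
t: 27.9
eef_pos: [511.6, -208.4, 265.3]
tcp_rot: [-3.141, -0.002, 1.52]
ft_force: [4.1, 14.0, 6.6]
opening: 0.005
grip_force: 7.0
```

Emit:
move_arm --commands '[[[-0.0015, -0.033, 0], 0, -1], [[0, 0, 0], 0, -1]]'

```text
t: 28.07
eef_pos: [511.5, -208.8, 265.3]
tcp_rot: [-3.141, -0.003, 1.519]
ft_force: [4.5, 20.3, 9.2]
opening: 0.007
grip_force: 10.4
```

Emit:
move_arm --commands '[[[-0.0015, -0.033, 0], 0, -1], [[0, 0, 0], 0, -1]]'

```text
t: 28.23
eef_pos: [511.6, -209.1, 265.4]
tcp_rot: [-3.141, -0.004, 1.52]
ft_force: [6.8, 27.3, 10.0]
opening: 0.006
grip_force: 13.8
```

Emit:
move_arm --commands '[[[0.0015, 0.1, 0], 0, -1], [[0.01, 0.25, 0], 0, -1], [[0.02, 0.4, 0], 0, -1], [[0, 0, 0], 0, -1], [[0, 0, 0.5], 0, -1], [[0, 0, 0.9], 0, -1], [[0, 0, 0.9], 0, -1], [[0, 0, 0.9], 0, -1], [[0, 0, 0.9], 0, -1], [[0, 0.7, 0.5], 0, -1], [[0, 1, 0], 0, -1], [[0, 1, 0], 0, -1], [[0, 1, 0], 0, -1], [[0, 1, 0], 0, -1], [[0, 1, 0], 0, -1], [[0, 1, 0], 0, -1], [[0, 1, 0], 0, -1], [[0, 1, 0], 0, -1], [[0, 1, 0], 0, -1], [[0, 0, 0], 0, -1]]'

```text
t: 29.9
eef_pos: [511.9, 105.7, 403.1]
tcp_rot: [3.141, -0.0, 1.523]
ft_force: [0.4, 0.7, 0.7]
opening: 0.005
grip_force: 0.0
```

Run:
```python
from look import *
Q=[549.3,-271.4,-.045]
look('j4.png',[530,-225,60],[([box(-47,-35,30,50,59,119)],Q)],hw=64,hh=44,z=6)
```

```text
top crop origin 378 156
scene crop origin 197 172
```

View pics/j4.png

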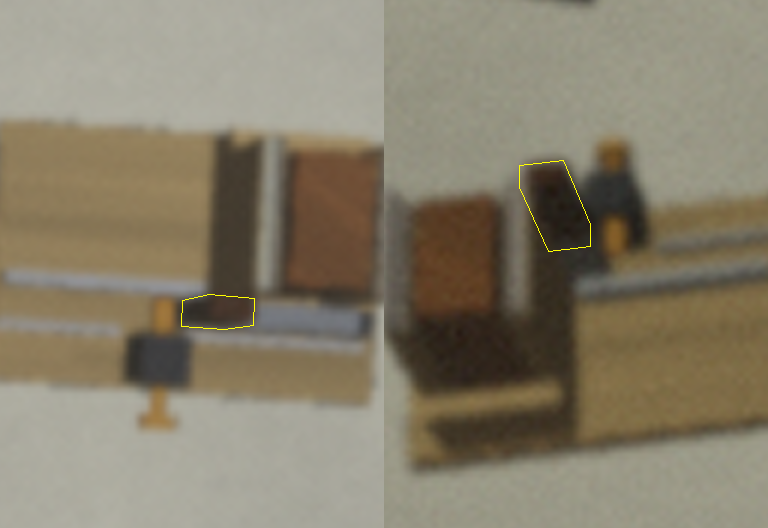

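Both views show the block seated upright in the bay (top panel about (335,220)) and the gate shut across it. The brass pin has sprung out of its housing behind the gate's post (top panel (163,315), scene panel (615,232)). The arm is clear of everything.

```bash
python3 -c "
from cell import env
print(env.job_done())"
```

```text
the job is handed in; nothing more can be done
None
```

The block stands on the floor of the jig's bay, the gate is shut with its catch out behind it, and the job was handed in after about 30 s of the 72 s.

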